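# Cap the media vessel with its cam-lock coupling

### The job

Close the filling port of the stainless media vessel with the blanked cam-lock coupling that stands on the black tray: push the coupling straight down onto the brass grooved adaptor until it is fully home against the resistance of its rubber seal, with both yellow cam arms still raised. Then swing the two cam arms all the way down to their stops, one after the other, and let go. Do not knock over any of the jars, dishes or glassware standing about.

Things in the scene. Friction and masses are not known exactly. Their poses are not given: they have to be found in the camera images.
- vessel: stainless vessel fixed to the bench, 168 mm across; lid 50 mm high at its rim, 65 mm at the middle; six small clamps on the rim, to 67 mm high and 93 mm from the axis. Origin: centre of its underside, z up. On its axis a riser pipe 34 mm across carries the brass adaptor: 53 mm collar at heights 140 to 145 mm, 34 mm groove, 53 mm lip at 164 to 188 mm, top edge bevelled 3 mm in, 4 mm down.
- adaptor_top (a point): centre of the flat top of the adaptor's lip, 188 mm above the vessel's underside. A black rubber seal disc, 38 mm across, stands 6 mm proud of it; the coupling must press it flush against a steady drag of 12 N (more if pushed fast: +3 N at 15 mm/s), well over the coupling's weight, so press it down slowly with 15 to 22 N. The seal does not spring back.
- coupling: loose coupling, mouth down on the tray, about 0.45 kg: aluminium cup 68 mm across, 52 mm high, bore 56 mm across and 46 mm deep (1.5 mm clear of the adaptor all round); on top a blue spigot to hold it by, 34 mm across, 52 to 100 mm above the mouth. Cam arms on its +y side (cam_a) and -y side (cam_b). Origin: centre of the mouth, z up. Home, at any yaw, the origin is 46 mm below adaptor_top.
- coupling_grip (a point): point on the spigot's axis, 78 mm above the mouth, a good height to grasp. Once on the adaptor the coupling can still turn about its axis: a push off an arm's middle line turns it a little (10 degrees or so), so look again before the second arm
- coupling_bore (a point): centre of the bore's inner end, 46 mm above the mouth; fully home it meets adaptor_top
- cam_a (a joint): arm on the coupling's +y side; its hinge lies level along the coupling's x axis at (0, +37, 20) mm in the coupling's frame. 0 rad = closed, on its stop, the arm pointing outwards and 60 degrees below level; grows as the arm rises: 1.05 = level, 2.0 = fully open, 55 degrees above level. Starts at 1.7 to 1.95. Stiff (0.06 Nm, under 1 N at its end); stays where it is left.
- cam_b (a joint): arm on the coupling's -y side; its hinge lies level along the coupling's x axis at (0, -37, 20) mm in the coupling's frame. 0 rad = closed, on its stop, the arm pointing outwards and 60 degrees below level; grows as the arm rises: 1.05 = level, 2.0 = fully open, 55 degrees above level. Starts at 1.7 to 1.95. Stiff (0.06 Nm, under 1 N at its end); stays where it is left.
- cam_a_tip (a point): middle of the free end of yellow cam arm a's bar, 92 mm from its hinge; the bar is straight, 20 mm wide, 7 mm thick, from 8 to 92 mm out, with a thin wire ring beyond. A lobe inside the hinge swings under the adaptor's lip as the bar comes down; if the coupling is not home the bar stops short.
- cam_b_tip (a point): middle of the free end of yellow cam arm b's bar, 92 mm from its hinge; the bar is straight, 20 mm wide, 7 mm thick, from 8 to 92 mm out, with a thin wire ring beyond. Works like cam arm a.
- tray: fixed black tray, 260 x 200 mm, rim 14 mm high, floor 4 mm thick. Origin: centre of its underside. The coupling and one jar stand on its floor.
- jar_a: loose bystander: sample jar with dark contents and a white lid, 56 mm across, 60 mm high, in the tray; origin under its centre
- jar_b: loose bystander: the same kind of jar, on the bench
- jar_c: loose bystander: the same kind of jar, on the bench
- dishes: loose bystander: stack of four petri dishes, 90 mm across, 60 mm high; origin under its centre
- bottle: loose bystander: amber bottle, 70 mm across, 160 mm high; origin under its centre
- flask: loose bystander: conical glass flask, 84 mm across, 112 mm high; origin under its centre
- beaker: loose bystander: clear beaker, 72 mm across, 90 mm high; origin under its centre
There are look-alikes about, which are no part of the job. What is shaped like the vessel but purple or red is not meant.

How it is judged:
On the way, in this order (a step that is already met when the one before it is completed fails the run):
1. the coupling is fully home on the adaptor with both cam arms still raised (z of coupling_bore in the frame of adaptor_top below 0.003 m and horizontal distance between coupling_bore and adaptor_top below 0.005 m and angle between coupling's own z axis and vertical below 0.08 rad and value of joint each of cam_a, cam_b above 0.8 rad), for 0.2 s.
2. one cam arm is down and the other still raised (((value of joint cam_a below 0.15 rad and value of joint cam_b above 0.8 rad) or (value of joint cam_b below 0.15 rad and value of joint cam_a above 0.8 rad))), for 0.2 s.
At the end, for the whole second after the job is handed in: The coupling is home on the adaptor (bore end within 3 mm above the lip's top and 5 mm of its axis, tilted less than 0.08 rad), at rest, and both cam arms are down within 0.15 rad of their stops (z of coupling_bore in the frame of adaptor_top below 0.003 m and horizontal distance between coupling_bore and adaptor_top below 0.005 m and angle between coupling's own z axis and vertical below 0.08 rad and value of joint each of cam_a, cam_b below 0.15 rad and linear speed of coupling below 0.02 m/s); the robot touches nothing.
It fails at once if a jar, the dishes or a piece of glassware is knocked over (tilted beyond 0.6 rad) (angle between any of jar_a, jar_b, jar_c, dishes, bottle, flask, beaker's own z axis and vertical above 0.6 rad).
It also fails if it takes over 67 s, if anything falls off the work surface, if the arm or the gripper's body presses on something with over 40 N, if the wrist force passes 120 N, or if a joint passes its speed limit or range.

### The arm

A 6-joint arm with a two-finger parallel gripper is mounted at the origin on the work surface. World frame = base frame: x ahead of the robot, y to its left, z up, the work surface at z = 0. Lengths are in m, angles in rad, forces in N, time in s.
With the tool pointing down it reaches from about 0.3 to 0.85 m from the base axis. Payload 4.2 kg.
Tool frame: the origin (TCP) lies at the very end of the fingers, on their centre line; the grasp point (between the pads) lies 19 mm behind it (manip.grip_point_offset is the distance from the TCP to the grasp point, in m); z points along the fingers, y is the line along which they close (so a half turn about z gives the same grasp; the last joint's range is limited). The gripper opens to 91 mm and grips with 3 to 60 N. Pads are 32 mm wide; open, the fingers measure 118 mm over their backs; the gripper's body (76 mm by 178 mm) begins 60 mm behind the grasp point.
Start: joints at [-1.236, 0.32, 1.565, -0, 1.257, -0.02], TCP at [0.2, -0.539, 0.214] pointing down, gripper open.
Joint ranges: [-3.11, 3.11], [-0.84, 2.01], [0.21, 2.61], [-1.34, 4.49], [0.05, 2.63], [-2.56, 2.56]. Speed limits (rad/s): [2.57, 2.57, 3.14, 3.14, 3.14, 3.14].

### API

Orientations are given as a unit quaternion [x, y, z, w].
In Python, from plant import manip, get_image, workorder gives the robot as it stands.
- The arm moves only by the shell command python3 -m crank 'ROWS' [OPENING]. ROWS is JSON, a list of rows, each a list of 4 numbers: the shift along the world's x, y, z in units of 60 mm (1.0 is 60 mm), then the turn about the world's z in units of 0.12 rad (1.0 is 0.12 rad). In form: [[x, y, z, spin], ...]. A call has exactly 10 rows; each row shifts and turns the commanded pose from where the row before left it; what a row does not reach is not made up. A row lasts 1/8 s, in which the tool goes at most 62.5 mm and 10.7 degrees, less where a joint would pass 70% of its speed; a pose out of reach is approached as far as the arm can. A call with a number of a shift or a turn outside -1 to 1 is refused whole. A call with a gripper value outside its range is refused whole. OPENING is the opening, from -1 (shut) to 1 (fully open), set as the call begins (- or left out, the last holds). The fingers move at their own pace and stop on an object; the grip force is fixed at half the most. Time passes only in rows, so rows that do not move let the fingers close, or fill a call up. It gives the time, the measured TCP pose, the force, the opening and the grip force at its end, in the units of the state.
- manip.get_obs(): the state, without advancing time (a new reading comes with each control period).
- get_image(name): name is "scene" or "side" or "wrist"; returns a dict with "pixels" (480x640x3 uint8, blue, green, red), "fx", "fy", "cx", "cy" (pixels), "eye" and "rotation" of the camera in the world. Camera axes: x right, y up, looking along -z (the intrinsics and any distortion apply to the point x, -y, -z); pixel columns grow to the right and rows downward; lengths in m; the calibration is good to about 2 mm. The wrist camera is an equidistant fisheye: a pixel r from the principal point sees the ray r / f radians off the axis. A picture is of the moment at which its call begins. There is no depth.
- workorder.finish_job(): hands the job in; it is judged then, once.
The state is a dict: "t": time; "joint_positions": joint angles; "joint_velocities": joint speeds; "joint_efforts": joint torques, N m; "tool_pos": TCP position; "orientation": TCP orientation; "force": force on the tool from outside, world axes, zero at the start; "torque": the same for the moment, N m; "width": finger opening in m; "finger_force": force on a finger pad.
Only numpy, scipy, OpenCV 4.12 (cv2) and the standard library are available. Lean on these libraries where they do the work, as an engineer would, in place of code of your own. Each camera call takes 0.05 s, during which the arm holds its last target. There are 200 camera calls.

## Working session

There is one attempt and no reset: what is moved stays moved. The work goes in short steps, Python scripts to look and compute and a shell command to move; the robot and the scene stay as the last step left them, time stands still between calls to the robot, and variables do not carry over. Pictures are saved under pics/ and viewed, at most 10 in all, crops included, and the job is handed in when it is done.

```bash
ls; mkdir -p pics
cat > h.py <<'E'
import numpy as np, cv2
from plant import manip, get_image, workorder
def ray(c,u,v):
    d=np.array([(u-c['cx'])/c['fx'],-(v-c['cy'])/c['fy'],-1.0])
    return np.array(c['eye']),np.array(c['rotation'])@(d/np.linalg.norm(d))
def onz(c,u,v,z):
    e,d=ray(c,u,v); return e+d*(z-e[2])/d[2]
def cross(c1,p1,c2,p2):
    e,d=ray(c1,*p1);f,g=ray(c2,*p2)
    s,t=np.linalg.lstsq(np.stack([d,-g],1),f-e,rcond=None)[0]
    a,b=e+s*d,f+t*g
    return (a+b)/2,np.linalg.norm(a-b)
def proj(c,P):
    q=np.array(c['rotation']).T@(np.array(P)-c['eye'])
    return c['cx']+c['fx']*q[0]/-q[2], c['cy']-c['fy']*q[1]/-q[2]
E
python3 - <<'E'
from h import *
for n in ("scene","side"):
    c=get_image(n); cv2.imwrite(f"pics/{n}0.png",c['pixels']); print({k:np.round(v,3).tolist() for k,v in c.items() if k!='pixels'})
o=manip.get_obs(); print(o)
E
```

```text
pics
{'fx': 538.936, 'fy': 538.936, 'cx': 324.551, 'cy': 234.653, 'eye': [1.229, 0.433, 1.179], 'rotation': [0.158, 0.274, 0.819, 0.478]}
{'fx': 619.102, 'fy': 619.102, 'cx': 320.826, 'cy': 246.471, 'eye': [-0.016, 1.445, 1.434], 'rotation': [-0.077, 0.409, 0.895, -0.164]}
{'t': 0.1, 'joint_positions': array([-1.23601654e+00,  3.20256427e-01,  1.56557575e+00,  4.25136496e-06,
        1.25738974e+00, -1.99927941e-02]), 'joint_velocities': array([-0.00164918, -0.00174336, -0.00215672, -0.00083435, -0.00031119,
        0.00072544]), 'joint_efforts': array([ 1.22750691e-03, -4.13329411e+01, -2.32509720e+01,  7.29036774e-02,
        4.21847985e-02, -5.41333395e-05]), 'tool_pos': array([ 0.19959721, -0.53875734,  0.21318074]), 'orientation': array([ 9.84308052e-01,  1.76456778e-01, -1.25692507e-04, -8.04879818e-04]), 'force': array([ 0.01401877, -0.02547022, -0.26655993]), 'torque': array([ 0.0320128 ,  0.0179724 , -0.04270824]), 'finger_force': 0.0, 'width': 0.0911848908152085}
```

```bash
python3 - <<'E'
s=open('h.py').read()
s=s.replace("np.array(c['rotation'])","Rm(c)").replace("def ray","from scipy.spatial.transform import Rotation\ndef Rm(c): return Rotation.from_quat(c['rotation']).as_matrix()\ndef ray",1)
open('h.py','w').write(s)
E
cat h.py | head -8
```

```text
import numpy as np, cv2
from plant import manip, get_image, workorder
from scipy.spatial.transform import Rotation
def Rm(c): return Rotation.from_quat(c['rotation']).as_matrix()
def ray(c,u,v):
    d=np.array([(u-c['cx'])/c['fx'],-(v-c['cy'])/c['fy'],-1.0])
    return np.array(c['eye']),Rm(c)@(d/np.linalg.norm(d))
def onz(c,u,v,z):
```

View pics/scene0.png

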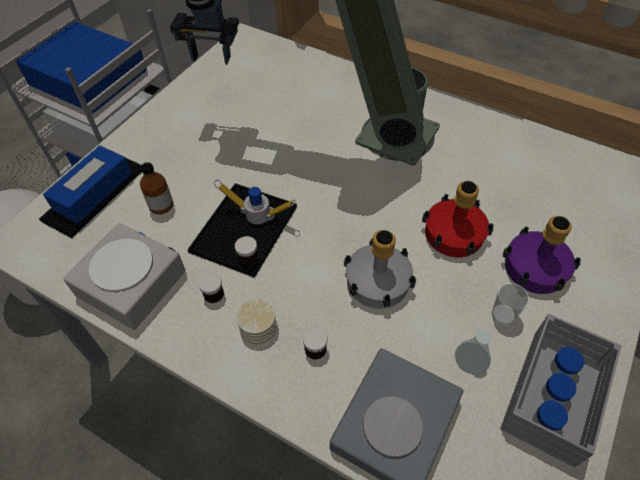

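View pics/side0.png

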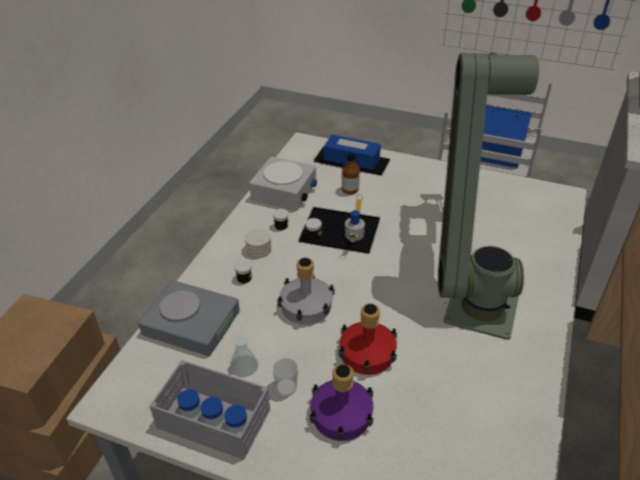

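Scene view: the three vessel shapes are grey (380,272), red (458,225) and purple (540,262). The grey stainless one is the one meant, with its adaptor top at (383,237). The coupling is on the black tray at (256,205), with its blue spigot top at (255,190) and yellow arm tips at about (218,182) and (293,204). In the side view the vessel's adaptor is at (305,265) and the spigot at (355,217). Next I'll measure and confirm with one crop.

```bash
cat > meas.py <<'E'
from h import *
def blobs(img,lo,hi,roi,minA=8):
    x0,y0,x1,y1=roi
    m=cv2.inRange(cv2.cvtColor(img[y0:y1,x0:x1],cv2.COLOR_BGR2HSV),lo,hi)
    n,l,s,ce=cv2.connectedComponentsWithStats(m)
    return [(s[i].tolist(),(ce[i]+[x0,y0]).round(1).tolist(),np.argwhere(l==i)[:,::-1]+[x0,y0]) for i in range(1,n) if s[i,4]>=minA]
E
python3 - <<'E'
from meas import *
S=get_image("scene");D=get_image("side")
R={'S':(S,(205,165,310,245),(355,215,410,290)),'D':(D,(335,185,375,260),(285,250,330,290))}
for k,(c,r1,r2) in R.items():
    for nm,lo,hi,r in (('blue',(100,100,40),(130,255,255),r1),('yellow',(15,130,60),(35,255,255),r1),('brass',(8,80,50),(30,255,255),r2),('dark',(0,0,0),(180,255,45),r2)):
        for b in blobs(c['pixels'],lo,hi,r):
            x,y=r[:2];s=b[0]; print(k,nm,[s[0]+x,s[1]+y,s[2],s[3],s[4]],b[1])
f=lambda c,r,k:cv2.resize(c['pixels'][r[1]:r[3],r[0]:r[2]],(400,300),interpolation=cv2.INTER_CUBIC)
a=[f(S,(200,160,312,244),0),f(S,(334,216,430,288),0),f(D,(315,185,395,245),0),f(D,(270,250,350,310),0)]
cv2.imwrite('pics/crop1.png',np.vstack([np.hstack(a[:2]),np.hstack(a[2:])]))
E
```

```text
S blue [248, 187, 14, 19, 200] [254.7, 195.9]
S yellow [219, 184, 25, 24, 193] [231.8, 195.5]
S yellow [268, 202, 23, 14, 123] [279.0, 208.2]
S brass [371, 230, 25, 29, 405] [382.5, 247.1]
S dark [377, 231, 15, 13, 158] [384.0, 237.1]
S dark [402, 249, 5, 7, 28] [404.2, 252.1]
S dark [355, 284, 3, 6, 11] [355.5, 287.0]
D blue [350, 211, 11, 13, 109] [354.5, 216.9]
D yellow [356, 200, 5, 10, 35] [358.1, 204.4]
D yellow [350, 235, 5, 3, 12] [352.2, 236.0]
D brass [297, 260, 17, 20, 247] [305.2, 270.7]
D dark [300, 259, 10, 7, 59] [304.6, 262.0]
```

View pics/crop1.png

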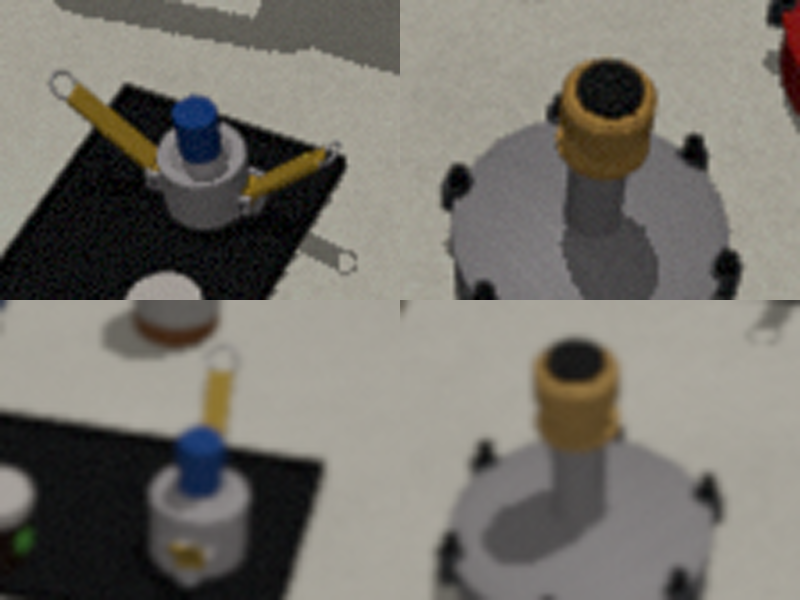

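Run:
```python
from h import *
S=get_image("scene");D=get_image("side")
print('spigot z.080',onz(S,254.7,195.9,.08),onz(D,354.5,216.9,.08),cross(S,(254.7,195.9),D,(354.5,216.9)))
print('seal z.191',onz(S,384,237.1,.191),onz(D,304.6,262,.191),cross(S,(384,237.1),D,(304.6,262)))
# arms: bar ends in scene; a-plane: ends
for t in ((219.5,184.5),(291,203.5)): print('tip z~.10',onz(S,*t,.1), onz(S,*t,.11))
print('side tip',onz(D,359,200,.1),onz(D,359,200,.11),cross(S,(219.5,184.5),D,(358.5,200)))
for n,p in (('jarA',(246,246)),('jarB',(211,281)),('jarC',(315,337)),('dish',(257,312))): print(n,onz(S,*p,.06).round(3))
print('bottle top',onz(S,147,169,.16).round(3))
```

```text
spigot z.080 [ 0.49334995 -0.20344259  0.08      ] [ 0.49278067 -0.20666199  0.08      ] (array([ 0.49275516, -0.20431264,  0.08055524]), np.float64(0.0023252312121262862))
seal z.191 [0.52608535 0.18745063 0.191     ] [0.52106207 0.18760156 0.191     ] (array([0.52277578, 0.18567293, 0.1877013 ]), np.float64(0.0022824471066242385))
tip z~.10 [ 0.51955143 -0.29708366  0.1       ] [ 0.5261292  -0.29032024  0.11      ]
tip z~.10 [ 0.48196651 -0.09444461  0.1       ] [ 0.48889269 -0.08955968  0.11      ]
side tip [ 0.50145764 -0.2814704   0.1       ] [ 0.49757996 -0.26852751  0.11      ] (array([ 0.50973001, -0.30666127,  0.08247211]), np.float64(0.004170982162854799))
jarA [ 0.631 -0.14   0.06 ]
jarB [ 0.76  -0.154  0.06 ]
jarC [0.765 0.141 0.06 ]
dish [ 0.776 -0.009  0.06 ]
bottle top [ 0.608 -0.453  0.16 ]
```

Run:
```python
from h import *
S=get_image("scene");D=get_image("side")
c=np.array([.493,-.2045])
for cam,t in ((S,(219.5,184.5)),(S,(291,203.5)),(D,(358.8,200))):
    best=[]
    for z in np.arange(.05,.125,.001):
        p=onz(cam,*t,z); v=p[:2]-c; r=np.hypot(*v)
        best.append((abs(np.hypot(r-.037,z-.024)-.092),z,r,np.degrees(np.arctan2(v[1],v[0])),np.degrees(np.arctan2(z-.024,r-.037))))
    print(np.round(sorted(best)[:3],4))
for n,p in (('red',(467,186)),('purple',(558,222))): print(n,onz(S,*p,.19).round(3))
for n,p in (('beaker',(514,292)),):print(n,onz(S,*p,.09).round(3))
print('flask',onz(S,482,337,.112).round(3))
```

```text
[[ 1.00000e-04  5.30000e-02  1.24400e-01 -9.20096e+01  1.83468e+01]
 [ 2.00000e-04  8.90000e-02  1.01900e-01 -7.90700e+01  4.50567e+01]
 [ 2.00000e-04  9.00000e-02  1.01300e-01 -7.86323e+01  4.57319e+01]]
[[2.000000e-04 8.600000e-02 1.053000e-01 1.013563e+02 4.224120e+01]
 [7.000000e-04 8.500000e-02 1.049000e-01 1.017796e+02 4.192000e+01]
 [1.200000e-03 8.700000e-02 1.056000e-01 1.009357e+02 4.255380e+01]]
[[ 0.00000e+00  7.10000e-02  1.16100e-01 -7.98797e+01  3.07337e+01]
 [ 1.00000e-04  1.13000e-01  6.00000e-02 -8.60986e+01  7.54906e+01]
 [ 6.00000e-04  1.14000e-01  5.87000e-02 -8.63907e+01  7.64346e+01]]
red [0.284 0.297 0.19 ]
purple [0.287 0.521 0.19 ]
beaker [0.449 0.496 0.09 ]
flask [0.609 0.47  0.112]
```

```bash
python3 -m crank '[[0.5,0.5,0,1],[0.5,0.5,0,1],[0.5,0.5,0,1],[0.5,0.5,0,1],[0.5,0.5,0,1],[0.5,0.6,0,1],[0.5,0.6,0,1],[0.5,0.6,0,1],[0.5,0.6,0,1],[0.4,0.6,0,1]]' 1
```

```text
t: 1.65
tool_pos: [0.4949, -0.2079, 0.214]
orientation: [0.711, 0.703, 0.0, 0.0]
force: [-0.4, -1.0, 0.7]
width: 0.0912
finger_force: 0.0
```

```bash
python3 -m crank '[[-0.03,0.05,-0.2,0.85],[0,0,-0.3,0.85],[0,0,-0.3,0],[0,0,-0.3,0],[0,0,-0.3,0],[0,0,-0.3,0],[0,0,-0.3,0],[0,0,-0.3,0],[0,0,-0.2,0],[0,0,0,0]]' 1
python3 - <<'E'
from h import *
c=get_image("wrist"); cv2.imwrite("pics/w1.png",c['pixels'])
E
```

```text
t: 2.9
tool_pos: [0.4915, -0.206, 0.0633]
orientation: [0.638, 0.77, -0.0, -0.001]
force: [0.2, 0.0, 0.1]
width: 0.0912
finger_force: 0.0
```

View pics/w1.png

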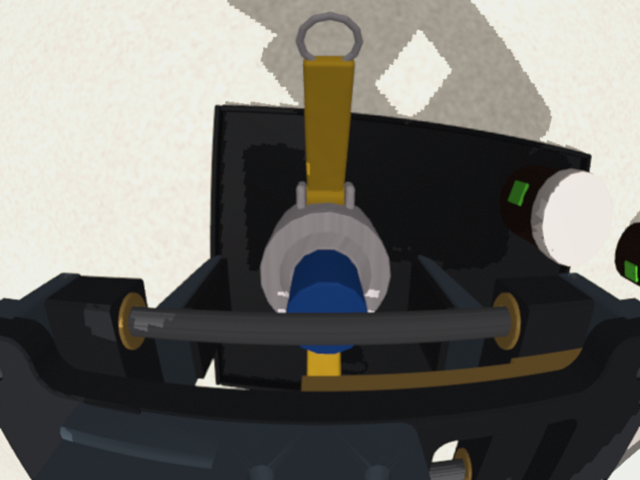

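The wrist view shows the blue spigot (326,290) between the fingers and the upper yellow arm (328,120) in line with the tool, so the alignment is good. Next: grip and lift slightly.

```bash
python3 -m crank '[[0,0,0,0],[0,0,0,0],[0,0,0,0],[0,0,0,0],[0,0,0,0],[0,0,0,0],[0,0,0,0],[0,0,0,0],[0,0,0,0],[0,0,0,0]]' -1; python3 -m crank '[[0,0,0.5,0],[0,0,0.5,0],[0,0,0.5,0],[0,0,0.5,0],[0,0,0.5,0],[0,0,0.4,0],[0,0,0.4,0],[0,0,0.4,0],[0,0,0.3,0],[0,0,0,0]]'
```

```text
t: 4.2
tool_pos: [0.4926, -0.2064, 0.0643]
orientation: [0.638, 0.77, 0.0, 0.001]
force: [3.9, 1.6, 1.2]
width: 0.0335
finger_force: 30.0
t: 5.45
tool_pos: [0.491, -0.2063, 0.3037]
orientation: [0.638, 0.77, -0.001, -0.001]
force: [0.6, 0.2, -4.0]
width: 0.0333
finger_force: 30.0
```

```bash
python3 -m crank '[[0.05,0.4,0,0],[0.06,0.8,0,0],[0.06,0.8,0,0],[0.06,0.8,0,0],[0.06,0.8,0,0],[0.06,0.8,0,0],[0.06,0.8,0,0],[0.06,0.8,0,0],[0.05,0.53,0,0],[0,0,0,0]]'; python3 -m crank '[[0,0,0,0],[0,0,-0.1,0],[0,0,-0.1,0],[0,0,-0.1,0],[0,0,-0.1,0],[0,0,0,0],[0,0,0,0],[0,0,0,0],[0,0,0,0],[0,0,0,0]]'
python3 - <<'E'
from meas import *
S=get_image("scene");D=get_image("side")
print(manip.get_obs()['tool_pos'])
a=[]
for c,n,b in ((S,'S',(384,237.1)),(D,'D',(304.6,262))):
    for u,z in (('mouthcentre',.22),('seal',.19)): print(n,u,proj(c,[.5235,.187,z]))
    for bb in blobs(c['pixels'],(100,100,40),(130,255,255),(260,140,430,290)): print(n,bb[0],bb[1])
    x,y=map(int,b); a.append(cv2.resize(c['pixels'][y-75:y+45,x-60:x+60],(400,400),interpolation=cv2.INTER_CUBIC))
cv2.imwrite('pics/c2.png',np.hstack(a))
E
```

```text
t: 6.7
tool_pos: [0.5219, 0.187, 0.3013]
orientation: [0.636, 0.771, -0.002, -0.001]
force: [-0.4, -1.2, -3.5]
width: 0.0333
finger_force: 30.0
t: 7.95
tool_pos: [0.5232, 0.1856, 0.2801]
orientation: [0.638, 0.77, 0.0, 0.0]
force: [0.2, 0.5, -3.4]
width: 0.0331
finger_force: 30.0
[0.52317896 0.18561989 0.28000958]
S mouthcentre (np.float64(385.43126667256917), np.float64(228.50302079976385))
S seal (np.float64(384.27685161105234), np.float64(236.49152728065278))
D mouthcentre (np.float64(303.70670418377193), np.float64(254.41074782817856))
D seal (np.float64(303.92546638118193), np.float64(261.9268421214676))
D [95, 6, 25, 24, 367] [368.6, 158.8]
D [69, 18, 19, 6, 73] [339.7, 160.3]
D [38, 87, 12, 17, 180] [303.7, 234.4]
```

View pics/c2.png

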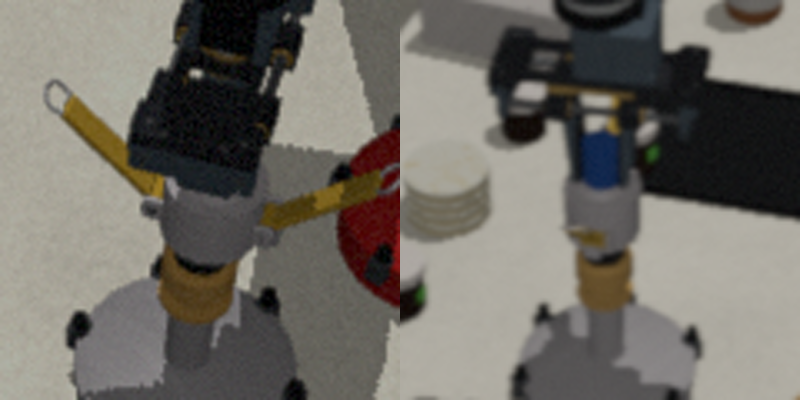

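The scene view (left crop) shows the cup just above the adaptor, possibly offset slightly to the right. The side view looks centred. I'll measure the edges of both.

Run:
```python
from meas import *
S=get_image("scene");D=get_image("side")
print('right axes',Rm(S)[:,0].round(2),Rm(D)[:,0].round(2))
for c,n,c0,rows in ((S,'S',360,(218,220,222,224,226,228,230,232,234,236,240,244,246,248,250,252,254)),(D,'D',285,(240,242,244,246,248,250,260,262,264,266,268,270))):
    w=c['pixels'][:,c0:c0+52]
    for r in rows: 
        g=w[r].astype(int); print(n,r,' '.join(f"{v:d}" for v in g.mean(1).astype(int)))
    for k in (0,):
        for b in blobs(c['pixels'],(8,80,40),(30,255,255),(365,235,405,270) if n=='S' else (285,250,330,290)):
            P=b[2]; print('brass',[(int(y),float(P[P[:,1]==y,0].min()),float(P[P[:,1]==y,0].max())) for y in sorted(set(P[:,1]))[::2]])
    print([ (z,np.round(proj(c,[.5235,.187,z]),1).tolist()) for z in (.164,.188,.22,.25,.27)])
```

```text
right axes [-0.49  0.87 -0.  ] [-0.93 -0.36 -0.  ]
S 218 168 164 163 154 107 66 65 78 81 68 95 102 97 66 104 137 140 124 68 51 42 28 28 29 31 30 30 26 32 23 33 29 37 27 37 39 30 33 37 35 61 82 84 86 84 95 96 101 94 99 100 98
S 220 162 163 165 165 165 153 104 82 87 94 108 100 82 60 65 102 140 107 81 77 80 83 81 75 84 78 69 44 39 39 36 25 30 61 67 57 48 30 32 49 77 81 79 82 81 84 91 90 94 97 100 97
S 222 166 163 160 162 164 167 142 96 91 101 116 126 122 73 61 58 71 75 78 82 79 77 83 84 82 86 90 90 92 96 90 90 85 88 82 80 76 76 71 76 79 80 71 64 74 74 79 85 81 79 68 58
S 224 162 156 162 161 163 162 87 68 58 55 63 72 68 58 59 63 61 69 71 67 80 80 77 79 79 77 80 80 81 79 81 80 80 79 84 79 76 83 77 76 69 62 59 55 50 61 46 52 47 50 49 46
S 226 160 164 164 163 162 163 133 92 73 64 71 68 66 58 60 60 66 69 69 67 72 71 71 71 81 82 80 82 81 79 75 75 77 81 78 81 76 73 72 70 66 63 60 58 61 62 46 47 49 49 47 51
S 228 164 161 163 163 162 159 164 164 163 156 156 122 68 57 57 64 68 64 69 70 70 67 72 68 74 71 78 79 76 76 74 76 71 72 73 73 75 70 75 73 63 61 55 56 55 53 53 57 58 58 52 54
S 230 163 166 16
[... 4275 characters left out ...]
1 79 77 74 70 72 107 150 169 172 172 173 173 174 174 174 174 174 174 172 171 172 171 171 171 172 172 172 172 173
D 270 170 171 170 171 170 170 170 170 171 171 168 147 109 78 71 73 74 76 75 75 75 75 75 72 70 69 69 87 131 162 173 174 172 172 173 173 173 173 173 172 173 172 172 171 172 172 172 171 171 171 171 171
brass [(256, 296.0, 303.0), (258, 298.0, 304.0), (260, 299.0, 304.0)]
brass [(262, 311.0, 312.0), (264, 297.0, 312.0), (266, 297.0, 312.0), (268, 297.0, 312.0), (270, 298.0, 312.0), (272, 298.0, 313.0), (274, 298.0, 312.0), (276, 298.0, 313.0), (278, 300.0, 310.0)]
[(0.164, [304.1, 268.3]), (0.188, [303.9, 262.4]), (0.22, [303.7, 254.4]), (0.25, [303.5, 246.7]), (0.27, [303.3, 241.5])]
```

In the side view cup and adaptor agree within 0.1 px, and in the scene view within about 0.5 px, so they're aligned. Lowering onto the lip.

```bash
python3 -m crank '[[0,0,-0.1,0],[0,0,-0.1,0],[0,0,-0.1,0],[0,0,-0.1,0],[0,0,-0.1,0],[0,0,-0.08,0],[0,0,-0.08,0],[0,0,-0.05,0],[0,0,-0.05,0],[0,0,0,0]]'; python3 -c "
from plant import manip;o=manip.get_obs();print(o['torque'])"
```

```text
t: 9.4
tool_pos: [0.5236, 0.185, 0.2341]
orientation: [0.638, 0.77, -0.0, 0.001]
force: [2.8, -2.6, -3.2]
width: 0.0336
finger_force: 30.0
[-0.90679871 -0.69927139  0.0118704 ]
```

```bash
python3 -m crank '[[0.01,-0.01,-0.05,0],[0.01,-0.01,-0.05,0],[0,0,-0.05,0],[0,0,-0.05,0],[0,0,-0.05,0],[0,0,-0.05,0],[0,0,-0.05,0],[0,0,-0.03,0],[0,0,-0.03,0],[0,0,0,0]]'; python3 -c "
from plant import manip;o=manip.get_obs();print(o['torque'])"
```

```text
t: 10.65
tool_pos: [0.5243, 0.1845, 0.2096]
orientation: [0.638, 0.77, -0.0, -0.0]
force: [0.3, -0.4, -4.3]
width: 0.0335
finger_force: 30.0
[-0.16657975 -0.03469253  0.03247017]
```

```bash
python3 -m crank '[[0,0,-0.02,0],[0,0,-0.02,0],[0,0,-0.02,0],[0,0,-0.02,0],[0,0,-0.02,0],[0,0,-0.02,0],[0,0,-0.02,0],[0,0,0,0],[0,0,0,0],[0,0,0,0]]'
```

```text
t: 11.9
tool_pos: [0.5245, 0.1845, 0.2037]
orientation: [0.638, 0.77, 0.001, 0.001]
force: [-3.2, -1.4, 8.2]
width: 0.0336
finger_force: 30.0
```

```bash
python3 -m crank '[[0,0,-0.02,0],[0,0,-0.02,0],[0,0,-0.02,0],[0,0,-0.02,0],[0,0,0,0],[0,0,0,0],[0,0,0,0],[0,0,0,0],[0,0,0,0],[0,0,0,0]]'
```

```text
t: 13.15
tool_pos: [0.5247, 0.1846, 0.2019]
orientation: [0.638, 0.77, 0.002, 0.001]
force: [-7.1, -3.6, 23.1]
width: 0.0334
finger_force: 30.0
```

Force rose to 23 N at z 0.2019, against a home height of 0.2023 computed from the grasp, so the coupling is home. Releasing and rising.

```bash
python3 -m crank '[[0,0,0.04,0],[0,0,0,0],[0,0,0,0],[0,0,0,0],[0,0,0,0],[0,0,0.2,0],[0,0,0.4,0],[0,0,0.5,0],[0,0,0.5,0],[0,0,0,0]]' 1
python3 - <<'E'
from h import *
a=[]
for n,b in (('scene',(384,237)),('side',(305,255))):
    c=get_image(n); x,y=b; a.append(cv2.resize(c['pixels'][y-60:y+60,x-60:x+60],(400,400),interpolation=cv2.INTER_CUBIC))
    print(n,[(z,np.round(proj(c,[.5242,.187,z]),1).tolist()) for z in (.194,.242)])
cv2.imwrite('pics/c3.png',np.hstack(a))
E
```

```text
t: 14.4
tool_pos: [0.5257, 0.1848, 0.2982]
orientation: [0.638, 0.77, 0.003, 0.002]
force: [-0.5, 0.2, 0.4]
width: 0.0907
finger_force: 0.0
scene [(0.194, [384.3, 235.7]), (0.242, [386.2, 222.7])]
side [(0.194, [303.7, 260.9]), (0.242, [303.3, 248.7])]
```

View pics/c3.png

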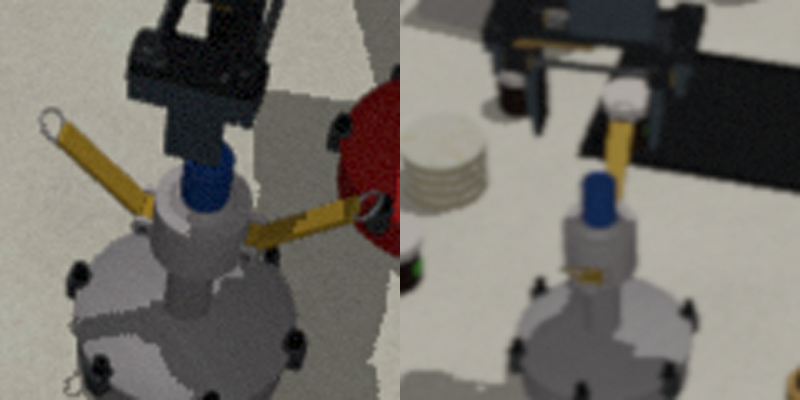

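The coupling is home with both arms raised, its yaw unchanged at about 101°/−79°. Now the −y arm, with closed fingers at radius 91 mm: target about (0.541, 0.098).

```bash
python3 -m crank '[[0.05,-0.25,0,0],[0.05,-0.3,0,0],[0.05,-0.3,0,0],[0.05,-0.3,0,0],[0.06,-0.3,0,0],[0,0,0,0],[0,0,-0.1,0],[0,0,-0.2,0],[0,0,-0.2,0],[0,0,-0.2,0]]' -1; python3 -m crank '[[0,0,-0.2,0],[0,0,-0.2,0],[0,0,-0.2,0],[0,0,-0.2,0],[0,0,-0.2,0],[0,0,-0.2,0],[0,0,-0.2,0],[0,0,-0.2,0],[0,0,-0.2,0],[0,0,0,0]]'
```

```text
t: 15.75
tool_pos: [0.5396, 0.0977, 0.2517]
orientation: [0.637, 0.771, -0.0, -0.0]
force: [0.1, -0.8, -0.3]
width: 0.0006
finger_force: 0.0
t: 17.0
tool_pos: [0.5393, 0.0973, 0.1438]
orientation: [0.638, 0.77, -0.001, -0.001]
force: [-0.1, 0.2, 0.3]
width: 0.0009
finger_force: 0.0
```

```bash
python3 -m crank '[[0,0,-0.1,0],[0,0,-0.1,0],[0,0,-0.1,0],[0,0,-0.1,0],[0,0,-0.1,0],[0,0,-0.1,0],[0,0,-0.05,0],[0,0,-0.05,0],[0,0,0,0],[0,0,0,0]]'
python3 - <<'E'
from h import *
a=[]
for n,b in (('scene',(384,237)),('side',(305,255))):
    c=get_image(n); x,y=b; a.append(cv2.resize(c['pixels'][y-60:y+60,x-60:x+60],(400,400),interpolation=cv2.INTER_CUBIC))
cv2.imwrite('pics/c4.png',np.hstack(a))
E
```

```text
t: 18.25
tool_pos: [0.5399, 0.0974, 0.103]
orientation: [0.638, 0.77, 0.0, 0.0]
force: [-0.4, -0.2, 0.5]
width: 0.0004
finger_force: 0.1
```

View pics/c4.png

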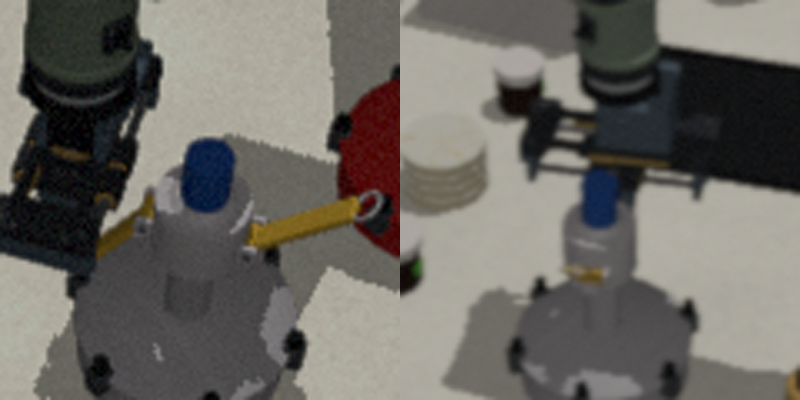

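The −y arm is down below level against the fingers. Now push in towards the axis until it meets its stop.

```bash
python3 -m crank '[[-0.004,0.02,0,0],[-0.004,0.02,0,0],[-0.004,0.02,0,0],[-0.004,0.02,0,0],[-0.004,0.02,0,0],[-0.004,0.02,0,0],[-0.004,0.02,0,0],[0,0,0,0],[0,0,0,0],[0,0,0,0]]'
```

```text
t: 19.6
tool_pos: [0.5384, 0.1044, 0.1027]
orientation: [0.637, 0.771, -0.001, 0.001]
force: [2.3, -7.3, -2.6]
width: 0.0005
finger_force: 3.2
```

```bash
python3 -m crank '[[0.04,-0.2,0,0],[0.04,-0.2,0.1,0],[0,0,0.4,0],[0,0,0.5,0],[0,0,0.5,0],[0,0,0.5,0],[0,0,0.5,0],[0,0,0.5,0],[0,0,0.3,0],[0,0,0,0]]'
python3 - <<'E'
from meas import *
o=manip.get_obs();print(o['tool_pos'])
S=get_image("scene");D=get_image("side")
a=[cv2.resize(c['pixels'][y-60:y+60,x-60:x+60],(400,400),interpolation=cv2.INTER_CUBIC) for c,(x,y) in ((S,(384,237)),(D,(305,255)))]
cv2.imwrite('pics/c5.png',np.hstack(a))
for c,r in ((S,(330,190,440,290)),(D,(280,215,330,300))):
    for b in blobs(c['pixels'],(15,130,40),(35,255,255),r,6): print([b[0][0]+r[0],b[0][1]+r[1]]+b[0][2:],b[1])
E
```

```text
t: 20.85
tool_pos: [0.5438, 0.0818, 0.3029]
orientation: [0.638, 0.77, 0.002, 0.001]
force: [-0.5, 0.1, -0.3]
width: 0.0006
finger_force: 0.0
[0.54378649 0.08183726 0.30291391]
[396, 235, 35, 17, 242] [413.4, 243.4]
[364, 236, 5, 6, 17] [366.5, 238.9]
[347, 242, 16, 16, 84] [354.5, 249.4]
[299, 276, 6, 3, 15] [301.9, 277.1]
```

View pics/c5.png

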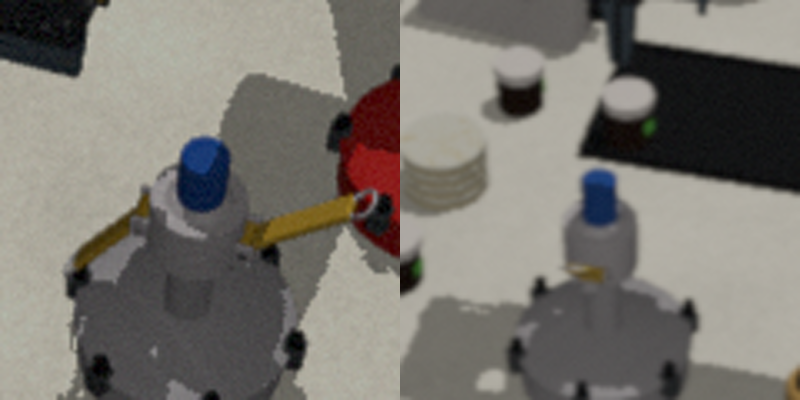

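Run:
```python
from h import *
S=get_image("scene")
c=np.array([.524,.187])
print(np.round(proj(S,[.524+.083*np.cos(np.radians(-79)),.187+.083*np.sin(np.radians(-79)),.082]),1),'= expected closed tip at -79deg')
for t in ((346.5,256),(430,239)):
    b=[]
    for z in np.arange(.07,.26,.0005):
        p=onz(S,*t,z); v=p[:2]-c; r=np.hypot(*v)
        b.append((abs(np.hypot(r-.037,z-.162)-.092),z,r,np.degrees(np.arctan2(v[1],v[0])),np.degrees(np.arctan2(z-.162,r-.037))))
    print(np.round(sorted(b)[:8],4))
```

```text
[347.9 254.2] = expected closed tip at -79deg
[[ 0.00000e+00  2.14000e-01  1.12900e-01 -2.21267e+01  3.44201e+01]
 [ 1.00000e-04  8.35000e-02  8.48000e-02 -7.40176e+01 -5.86846e+01]
 [ 3.00000e-04  8.30000e-02  8.48000e-02 -7.42475e+01 -5.88149e+01]
 [ 5.00000e-04  2.14500e-01  1.13100e-01 -2.19973e+01  3.45943e+01]
 [ 5.00000e-04  2.13500e-01  1.12700e-01 -2.22566e+01  3.42439e+01]
 [ 6.00000e-04  8.40000e-02  8.47000e-02 -7.37874e+01 -5.85523e+01]
 [ 8.00000e-04  8.25000e-02  8.49000e-02 -7.44771e+01 -5.89431e+01]
 [ 9.00000e-04  2.15000e-01  1.13400e-01 -2.18684e+01  3.47664e+01]]
[[ 1.000000e-04  1.310000e-01  1.236000e-01  1.367271e+02 -1.970440e+01]
 [ 1.000000e-04  2.280000e-01  1.009000e-01  9.932570e+01  4.591800e+01]
 [ 2.000000e-04  2.285000e-01  1.009000e-01  9.910610e+01  4.612740e+01]
 [ 3.000000e-04  1.305000e-01  1.238000e-01  1.368734e+02 -1.994970e+01]
 [ 4.000000e-04  1.315000e-01  1.233000e-01  1.365804e+02 -1.945700e+01]
 [ 5.000000e-04  2.275000e-01  1.009000e-01  9.954540e+01  4.570630e+01]
 [ 6.000000e-04  2.290000e-01  1.009000e-01  9.888660e+01  4.633440e+01]
 [ 7.000000e-04  1.300000e-01  1.240000e-01  1.370191e+02 -2.019280e+01]]
```

The first arm is down (about −59°, stop at −60°). The second is raised about 46° in direction about 100°. Target for the fingers: (0.508, 0.277).

```bash
python3 -m crank '[[-0.06,0.25,0,0],[-0.09,0.5,0,0],[-0.09,0.5,0,0],[-0.09,0.5,0,0],[-0.09,0.5,0,0],[-0.09,0.5,0,0],[-0.09,0.5,0,0],[0,0,0,0],[0,0,-0.1,0],[0,0,-0.2,0]]' -1; python3 -m crank '[[0,0,-0.2,0],[0,0,-0.3,0],[0,0,-0.2,0],[0,0,-0.2,0],[0,0,-0.2,0],[0,0,-0.2,0],[0,0,-0.2,0],[0,0,-0.2,0],[0,0,-0.2,0],[0,0,-0.2,0]]';  python3 -m crank '[[0,0,-0.2,0],[0,0,-0.2,0],[0,0,-0.2,0],[0,0,-0.1,0],[0,0,-0.1,0],[0,0,-0.1,0],[0,0,0,0],[0,0,0,0],[0,0,0,0],[0,0,0,0]]'
```

```text
t: 22.25
tool_pos: [0.5072, 0.2762, 0.2825]
orientation: [0.638, 0.77, 0.0, 0.0]
force: [-0.3, 0.7, 0.6]
width: 0.0009
finger_force: 0.0
t: 23.5
tool_pos: [0.5071, 0.2767, 0.1562]
orientation: [0.638, 0.77, -0.0, 0.0]
force: [-0.3, -1.2, 1.3]
width: 0.0004
finger_force: 0.8
t: 24.75
tool_pos: [0.5071, 0.2768, 0.1031]
orientation: [0.638, 0.77, 0.0, 0.0]
force: [-0.7, -0.3, 0.8]
width: 0.0006
finger_force: 0.1
```

Push inward, direction (0.17, −0.98).

```bash
python3 -m crank '[[0.004,-0.02,0,0],[0.004,-0.02,0,0],[0.004,-0.02,0,0],[0.004,-0.02,0,0],[0.004,-0.02,0,0],[0.004,-0.02,0,0],[0.004,-0.02,0,0],[0,0,0,0],[0,0,0,0],[0,0,0,0]]'
```

```text
t: 26.0
tool_pos: [0.5082, 0.2724, 0.103]
orientation: [0.638, 0.77, 0.003, -0.003]
force: [-2.8, 13.8, -3.3]
width: 0.0004
finger_force: 5.5
```

```bash
python3 -m crank '[[-0.04,0.2,0,0],[-0.04,0.2,0.1,0],[0,0,0.4,0],[0,0,0.5,0],[0,0,0.5,0],[0,0,0.5,0],[0,0,0.5,0],[0,0,0.5,0],[0,0,0.5,0],[0,0,0,0]]'
python3 - <<'E'
from meas import *
S=get_image("scene");D=get_image("side")
a=[cv2.resize(c['pixels'][y-60:y+60,x-60:x+60],(400,400),interpolation=cv2.INTER_CUBIC) for c,(x,y) in ((S,(384,237)),(D,(305,255)))]
cv2.imwrite('pics/c6.png',np.hstack(a))
for an in (97,100,103):
  e=np.radians(an); p=[.524+.083*np.cos(e),.187+.083*np.sin(e),.082]
  print(an,np.round((np.array(proj(S,p))-[324,177])*3.333),np.round((np.array(proj(D,p))-[245,195])*3.333))
E
```

```text
t: 27.25
tool_pos: [0.5048, 0.2926, 0.3158]
orientation: [0.638, 0.77, 0.002, 0.001]
force: [-0.5, -0.2, -0.3]
width: 0.0003
finger_force: 0.0
97 [297. 323.] [174. 372.]
100 [298. 318.] [179. 373.]
103 [300. 314.] [184. 373.]
```

View pics/c6.png

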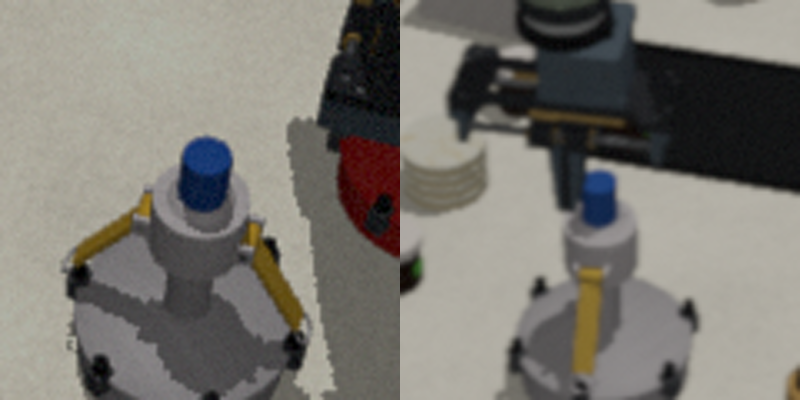

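Both arms are down: the second tip is at crop (295,322) in scene and (185,373) in side, matching the closed prediction. The robot is clear of everything. Handing in.

```bash
python3 -c "
from plant import workorder; print(workorder.finish_job())"
```

```text
the job is handed in; nothing more can be done
None
```

The coupling is fully home on the stainless vessel's adaptor, both cam arms measured down on their stops, the gripper is clear, nothing was seen knocked over, and the job was handed in at about 27 s; no verdict came back.

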